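Short spin on the bench centrifuge

ROBOT

A 6-joint arm with a two-finger parallel gripper is mounted at the origin on a cart in front of the work surface, level with it; the furniture and walls round the work are solid. World frame = base frame: x ahead of the robot, y to its left, z up, the work surface at z = 0. Lengths are in m, angles in rad, forces in N, time in s.
With the tool pointing down it reaches from about 0.375 to 0.975 m from the base axis. Payload 3.8 kg.
Tool frame: the origin (TCP) lies at the very end of the fingers, on their centre line; the grasp point (between the pads) lies 19 mm behind it; z points along the fingers, y is the direction in which the jaws open and shut (so a half turn about z gives the same grasp; the last joint's range is limited). The gripper opens to 85 mm and grips with 20 to 120 N. Pads are 22 mm wide; open, the fingers measure 114 mm over their backs; the gripper's body (76 mm by 85 mm) begins 54 mm behind the grasp point. The pads swing forward as they close: fully open they stand 13 mm farther back than shut.
Start: joints at [-1.275, 0.264, 1.604, -0, 1.274, -0.037], TCP at [0.221, -0.638, 0.231] pointing down, gripper open.
Joint ranges: [-2.63, 2.63], [-0.94, 2.18], [0.31, 2.57], [-1.31, 4.45], [0, 2.66], [-2.55, 2.55]. Speed limits (rad/s): [2.57, 2.57, 3.14, 3.14, 3.14, 3.14].

INTERFACE

Orientations are given as a rotation vector (axis times angle).
In Python, from workcell import status, read_camera, camera_info, order gives the robot as it stands.
- The arm moves only by the tool move_arm, never from a script. Its argument "deltas" is a list of rows, each a list of 3 entries, a list of its own where there are three numbers: the turn, a rotation vector about the world's x, y, z as a fraction of full scale, then the shift along the world's x, y, z as a fraction of full scale, then the closure, from -1 (fully open) to 1 (shut), so that 0 is half open. A call has 1 to 20 rows; each row is the pose to reach, as a shift and turn from the pose commanded when the call began; what a row does not reach only later rows make up. Full scale, the value 1, is 0.1 m for a shift and pi/2 rad for a turn. A row lasts 1/8 s, in which the tool goes at most 62.5 mm and 10.7 degrees, less where a joint would pass 70% of its speed; a pose out of reach is approached as far as the arm can. A call with a number of a shift or a turn outside -1 to 1 is refused whole. A call with a gripper value outside its range is refused whole. The fingers move at their own pace and stop on an object; "grip_force" is the grip in N (left out, the last holds). Time passes only in rows, so rows that repeat a pose let the fingers close. It gives the time, the measured TCP pose, the force and the opening at its end, in the units of the state.
- status.read_state(): the state, without advancing time (a new reading comes with each control period).
- read_camera(name): name is "scene" or "top"; returns (picture, depth): 480x640x3 uint8, red, green, blue; 480x640 float32, m along the optical axis (not along the pixel's ray), 0 where there is no reading.
- camera_info(name): a dict with "K" (3x3 intrinsics, pixels), "R" (3x3) and "t" (3): a world point X has camera coordinates R X + t. Camera axes: x right, y down, z forward; pixel columns grow to the right and rows downward; lengths in m; the calibration is good to about 2 mm. A picture is of the moment at which its call begins. camera_info takes no time and is no camera call.
- order.finish_job(): hands the job in, once; it reports no verdict.
The state is a dict: "time": time; "q": joint angles; "joint_vel": joint speeds; "joint_torque": joint torques, N m; "tool_pos": TCP position; "tcp_rot": TCP orientation; "wrist_force": force on the tool from outside, world axes, zero at the start; "torque": the same for the moment, N m; "width": opening from 0.0 (shut) to 1.0 (fully open).
Only numpy, scipy, OpenCV 4.12 (cv2) and the standard library are available. Lean on these libraries where they do the work, as an engineer would, in place of code of your own. Each camera call takes 0.05 s, during which the arm holds its last target. There are 200 camera calls.

TASK

Give the bench centrifuge a short spin: turn the spring-loaded bar-shaped knob on its top clockwise (seen from above) all the way to its stop, hold it there for about a second, then let go so that it springs back to rest by itself. Leave the round speed knob at its setting.

Things in the scene. Friction and masses are not known exactly. Their poses are not given: they have to be found in the camera images.
- centrifuge: Low white bench centrifuge, 170 mm deep (x), 300 wide (y), 100 high, fixed on the desk. Origin at the centre of its underside, x away from the robot, z up. On its grey top a round lid (radius 58, 12 high) in the middle and a black knob at each side, axes 105 mm from the middle; which knob is on which side changes. A loose black eyepiece and a small can beside it have no part in the job.
- spin_knob_grip (a point): Point on the upright axis of the short-spin knob at gripping height: 36 mm above the centrifuge's top, 10 mm below the knob's top. The knob is a black bar 50 mm long, 14 thick, 32 high on a round skirt (radius 24, top 22 mm below this point) over a grey disc (radius 34). x runs along the bar (white line on the -x half), y across it, z up; turns with the knob.
- spin_knob (a joint): Angle of the short-spin knob in rad: 0 at rest, grows as it is turned clockwise seen from above, hard stop at 1.05 (60 degrees). A spring pulls it back to 0: 0.02 N m at rest, 0.06 N m at the stop.
- speed_knob_mark (a point): Outer end of the white line on top of the round speed knob (black, fluted, radius 19 mm, 30 mm above its grey disc): 16 mm from the knob's upright axis, 36 mm above the centrifuge's top. That knob turns stiffly and stays where it is set, at any angle; this point turns with it. To be left at its setting.

How it is judged:
On the way:
1. the bar-shaped knob is turned clockwise to its stop (within 10 degrees) and held there for half a second (value of joint spin_knob above 0.87 rad), for 0.5 s.
At the end, for the whole second after the job is handed in: The bar-shaped knob, having been held at its stop, is back within 10 degrees of rest and still; the mark of the round speed knob is within 5 mm of where it was (about 18 degrees) (value of joint spin_knob below 0.17 rad and velocity of joint spin_knob between -0.1 and 0.1 rad/s and distance of speed_knob_mark from where it was at the start of the episode below 0.005 m); the robot touches nothing.
It fails at once if the round speed knob is turned (its mark moves more than 5 mm, about 18 degrees) (distance of speed_knob_mark from where it was at the start of the episode above 0.005 m).
It also fails if it takes over 32 s, if anything falls off the work surface, if the arm or the gripper's body presses on something with over 40 N, if the wrist force passes 120 N, or if a joint passes its speed limit or range.

## Working session

There is one attempt and no reset: what is moved stays moved. The work goes in short steps, Python scripts to look and compute and a tool call to move; the robot and the scene stay as the last step left them, time stands still between calls to the robot, and variables do not carry over. Pictures are saved under pics/ and viewed, about 8 in all and at most 12, crops included, and the job is handed in when it is done.

Besides the shell and the picture viewer there is one more tool, called after "Request:" in YAML: its name, and indented under it one key for each argument. move_arm: Moves the arm, as the interface text tells. Its arguments: {"type":"object","properties":{"deltas":{"type":"array","items":{"type":"array"}},"grip_force":{"type":"number"}},"required":["deltas"]}

```bash
mkdir -p pics
python3 - <<'E'
from workcell import status, read_camera, camera_info
import numpy as np, cv2
for n in ("scene","top"):
    im,d=read_camera(n); cv2.imwrite(f"pics/{n}0.png",im[:,:,::-1]); np.savez(f"{n}0.npz",im=im,d=d)
    c=camera_info(n); print(n,np.round(c["K"],1).tolist(),"cam pos",np.round(-np.array(c["R"]).T@c["t"],3))
s=status.read_state(); print(s["time"],s["tool_pos"],s["tcp_rot"],s["width"])
E
```

```text
scene [[527.1, 0.0, 321.0], [0.0, 527.1, 232.8], [0.0, 0.0, 1.0]] cam pos [-0.125 -0.538  0.59 ]
top [[617.6, 0.0, 318.0], [0.0, 617.6, 244.5], [0.0, 0.0, 1.0]] cam pos [ 0.389 -0.207  1.054]
0.1 [ 0.22031648 -0.63732822  0.23005915] [-3.09619881e+00 -5.19980947e-01  4.01411521e-04] 1.0017095774841156
```

View pics/top0.png

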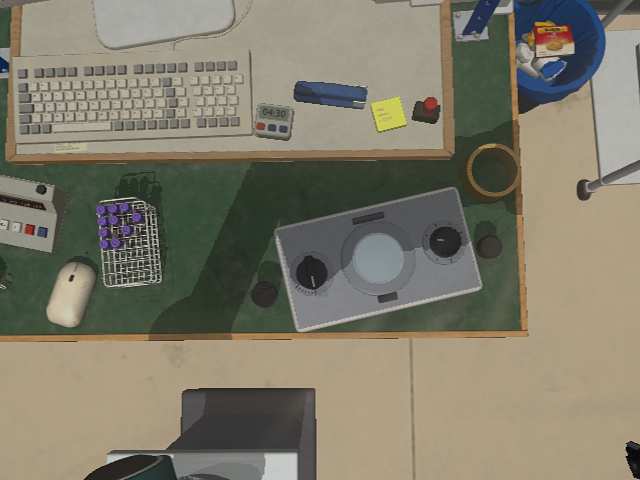

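View pics/scene0.png

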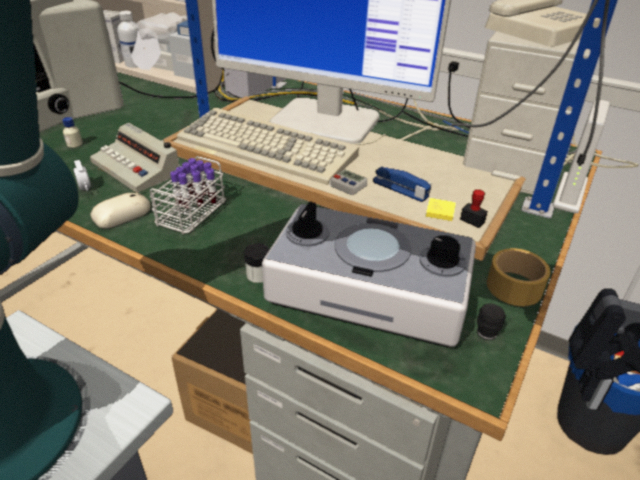

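The top view shows the bar knob at about (312,272) and the speed knob at (444,241). I'll measure both from depth and look at a crop.

```bash
cat > h.py <<'E'
import numpy as np, cv2
from workcell import camera_info
def cloud(name,d):
    c=camera_info(name);K=np.array(c["K"]);R=np.array(c["R"]);t=np.array(c["t"])
    v,u=np.mgrid[:480,:640]
    P=np.stack([(u-K[0,2])/K[0,0]*d,(v-K[1,2])/K[1,1]*d,d],-1)
    return (P-t)@R
E
python3 - <<'E'
from h import *
z=np.load("top0.npz");im,d=z["im"],z["d"];P=cloud("top",d)
v,u=np.mgrid[:480,:640]
box=(u>270)&(u<485)&(v>180)&(v<335)&(d>0)
top=box&(abs(P[...,2]-.1)<.006)
print("top z",np.median(P[top][:,2]))
r=cv2.minAreaRect((P[top][:,:2]*1000).astype(np.float32));print("top rect mm",r)
# lid
for n,(cu,cv) in dict(spin=(312,272),speed=(444,241)).items():
    m=box&(np.hypot(u-cu,v-cv)<28)&(P[...,2]>.132)&(P[...,2]<.16)
    q=P[m];c=q[:,:2].mean(0);w,V=np.linalg.eigh(np.cov((q[:,:2]-c).T))
    print(n,m.sum(),"mean",c.round(4),"z",np.percentile(q[:,2],[10,50,90]).round(4),"sd",np.sqrt(w).round(4),"axis deg",np.degrees(np.arctan2(V[1,1],V[0,1])))
    print(cv2.minAreaRect((q[:,:2]*1000).astype(np.float32)))
a=cv2.resize(im[225:320,265:360],None,fx=6,fy=6,interpolation=cv2.INTER_CUBIC)
cv2.imwrite("pics/crop1.png",a[:,:,::-1])
s=np.load("scene0.npz");Q=cloud("scene",s["d"])
m=(abs(Q[...,0]-.36)<.12)&(abs(Q[...,1]+.215)<.06)&(Q[...,2]>.13)&(Q[...,2]<.16)
q=Q[m];print("scene spin",m.sum(),q.mean(0).round(4) if m.sum() else 0,cv2.minAreaRect((q[:,:2]*1000).astype(np.float32)))
for p in [(150,200),(130,300),(100,380),(60,440),(290,90),(140,440)]: print(p,P[p].round(3))
E
```

```text
top z 0.10045580858396717
top rect mm ((463.95697021484375, -291.44769287109375), (167.40087890625, 296.54669189453125), 12.762430191040039)
spin 312 mean [ 0.4406 -0.1892] z [0.1431 0.1459 0.1479] sd [0.0039 0.0141] axis deg -168.95365625810413
((440.9443054199219, -189.06846618652344), (49.925758361816406, 13.641194343566895), 10.814279556274414)
speed 530 mean [ 0.4869 -0.3933] z [0.1339 0.1361 0.1382] sd [0.0097 0.0099] axis deg 159.88612996808968
((486.98016357421875, -393.54278564453125), (39.673728942871094, 39.94496536254883), 21.32194709777832)
scene spin 298 [ 0.4343 -0.1918  0.1418] ((438.7174072265625, -189.40225219726562), (50.741424560546875, 13.936195373535156), 11.19800853729248)
(150, 200) [ 0.655 -0.     0.033]
(130, 300) [ 0.687 -0.17   0.036]
(100, 380) [ 0.738 -0.306  0.033]
(60, 440) [ 0.806 -0.409  0.036]
(290, 90) [0.421 0.186 0.016]
(140, 440) [ 0.667 -0.406  0.034]
```

View pics/crop1.png

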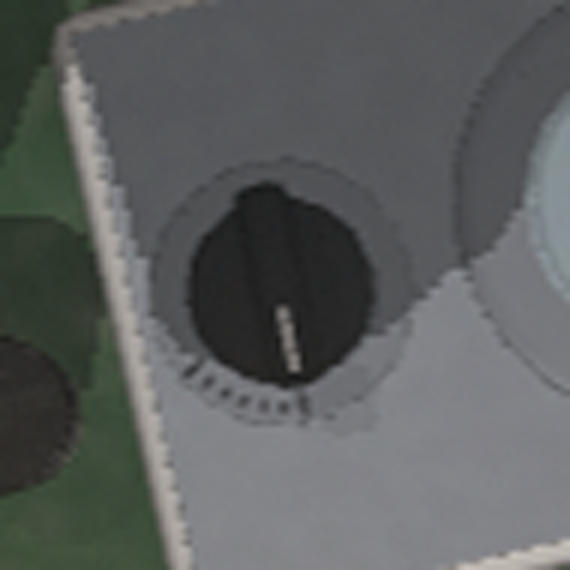

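The grip axis is at (0.441, -0.189). The box geometry predicts (0.4408, -0.1891), which agrees. The bar yaw is about 12°. Clockwise takes the white end toward +y, where the tick marks are. I'll move above the knob and turn the tool by -7.3°.

Request:
move_arm:
  deltas:
    - [[0,0,-0.04],[0.2,0.4,0],0]
    - [[0,0,-0.081],[0.44,0.9,0],0]
    - [[0,0,-0.081],[0.44,0.9,0],0]
  grip_force: 40

```text
time: 0.48
tool_pos: [0.2656, -0.5445, 0.2304]
tcp_rot: [-3.122, -0.326, 0.0]
wrist_force: [0.0, -0.5, -0.0]
width: 0.503
```

Request:
move_arm:
  deltas:
    - [[0,0,0],[0.2,0.45,0],0]
    - [[0,0,0],[0.44,0.9,0],0]

```text
time: 0.72
tool_pos: [0.3084, -0.4578, 0.231]
tcp_rot: [3.125, 0.32, -0.0]
wrist_force: [0.5, -0.5, -0.4]
width: 0.502
```

Request:
move_arm:
  deltas:
    - [[0,0,0],[0.2,0.45,0],0]
    - [[0,0,0],[0.44,0.9,0],0]

```text
time: 0.98
tool_pos: [0.3527, -0.3674, 0.2312]
tcp_rot: [3.125, 0.321, -0.0]
wrist_force: [0.5, 0.6, -0.2]
width: 0.497
```

Request:
move_arm:
  deltas:
    - [[0,0,0],[0.2,0.45,0],0]
    - [[0,0,0],[0.44,0.9,0],0]

```text
time: 1.23
tool_pos: [0.3969, -0.2774, 0.2313]
tcp_rot: [3.124, 0.322, 0.0]
wrist_force: [0.5, 0.2, 0.5]
width: 0.499
```

Request:
move_arm:
  deltas:
    - [[0,0,0],[0.2,0.45,-0.15],0]
    - [[0,0,0],[0.44,0.88,-0.4],0]
    - [[0,0,0],[0.44,0.88,-0.4],0]
    - [[0,0,0],[0.44,0.88,-0.4],0]

```text
time: 1.72
tool_pos: [0.4406, -0.1907, 0.1914]
tcp_rot: [3.124, 0.324, -0.001]
wrist_force: [-0.2, -0.4, -0.7]
width: 0.496
```

Run:
```python
from h import *
from workcell import status, read_camera
from scipy.spatial.transform import Rotation as R
s=status.read_state();M=R.from_rotvec(s["tcp_rot"]).as_matrix()
print(s["time"],np.round(s["tool_pos"],4),"y yaw",np.degrees(np.arctan2(M[1,1],M[0,1])),M[2].round(3),s["width"],np.round(s["q"],2),np.round(s["wrist_force"],1))
im,d=read_camera("scene");a=cv2.resize(im[100:300,210:490],(784,560),interpolation=cv2.INTER_CUBIC);cv2.imwrite("pics/s1.png",a[:,:,::-1])
```

```text
1.725 [ 0.4406 -0.1907  0.1914] y yaw -78.16981144206763 [-0.     0.001 -1.   ] 0.4962697994645249 [-0.46 -0.08  2.05 -0.    1.17  0.9 ] [-0.2 -0.4 -0.7]
```

View pics/s1.png

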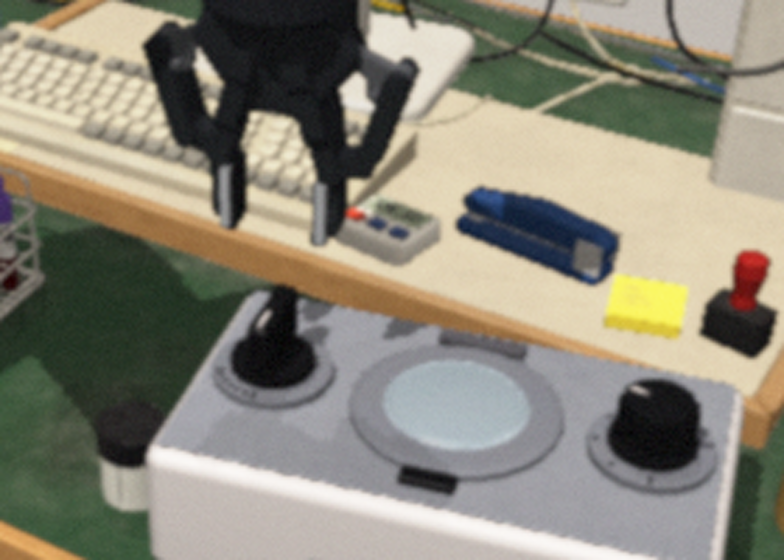

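The open jaws (crop pixels 230 and 320) straddle the bar at 285. The tool yaw of 101.8° is as planned. Descending to TCP z = 0.120, then closing.

Request:
move_arm:
  deltas:
    - [[0,0,0],[0,0.015,-0.2],0]
    - [[0,0,0],[0,0.015,-0.4],0]
    - [[0,0,0],[0,0.015,-0.55],0]
    - [[0,0,0],[0,0.015,-0.71],0]
    - [[0,0,0],[0,0.015,-0.71],0]
    - [[0,0,0],[0,0.015,-0.71],0]

```text
time: 2.52
tool_pos: [0.4409, -0.1888, 0.1207]
tcp_rot: [3.125, 0.322, 0.001]
wrist_force: [0.4, 0.2, 0.2]
width: 0.501
```

Request:
move_arm:
  deltas:
    - [[0,0,0],[0,0,0],0.4]
    - [[0,0,0],[0,0,0],0.6]
    - [[0,0,0],[0,0,0],0.8]
    - [[0,0,0],[0,0,0],1]
    - [[0,0,0],[0,0,0],1]
    - [[0,0,0],[0,0,0],1]
  grip_force: 40

```text
time: 3.28
tool_pos: [0.4409, -0.188, 0.121]
tcp_rot: [-3.124, -0.321, -0.001]
wrist_force: [-1.7, 4.1, 5.5]
width: 0.153
```

Gripped at 13 mm, which fits the 14 mm bar. Turning clockwise to 60°.

Request:
move_arm:
  deltas:
    - [[0,0,-0.07],[0,0,0],1]
    - [[0,0,-0.14],[0,0,0],1]
    - [[0,0,-0.21],[0,0,0],1]
    - [[0,0,-0.28],[0,0,0],1]
    - [[0,0,-0.35],[0,0,0],1]
    - [[0,0,-0.42],[0,0,0],1]
    - [[0,0,-0.49],[0,0,0],1]
    - [[0,0,-0.56],[0,0,0],1]
    - [[0,0,-0.62],[0,0,0],1]
    - [[0,0,-0.66],[0,0,0],1]
    - [[0,0,-0.66],[0,0,0],1]
    - [[0,0,-0.66],[0,0,0],1]

```text
time: 4.78
tool_pos: [0.4407, -0.1884, 0.121]
tcp_rot: [2.875, -1.267, 0.0]
wrist_force: [-0.7, 2.4, 5.8]
width: 0.154
```

Run:
```python
from h import *
from workcell import status, read_camera
from scipy.spatial.transform import Rotation as R
s=status.read_state();M=R.from_rotvec(s["tcp_rot"]).as_matrix()
print(s["time"],np.round(s["tool_pos"],4),"y yaw",np.degrees(np.arctan2(M[1,1],M[0,1])),s["width"],np.round(s["q"],2),np.round(s["wrist_force"],1),np.round(s["torque"],3))
im,d=read_camera("scene");a=cv2.resize(im[120:290,220:480],(780,510),interpolation=cv2.INTER_CUBIC);cv2.imwrite("pics/s2.png",a[:,:,::-1])
```

```text
4.775 [ 0.4407 -0.1884  0.121 ] y yaw -137.5808831202428 0.15394153219264803 [-0.46 -0.01  2.13 -0.    1.02  1.95] [-0.7  2.4  5.8] [0.352 0.325 0.025]
```

View pics/s2.png

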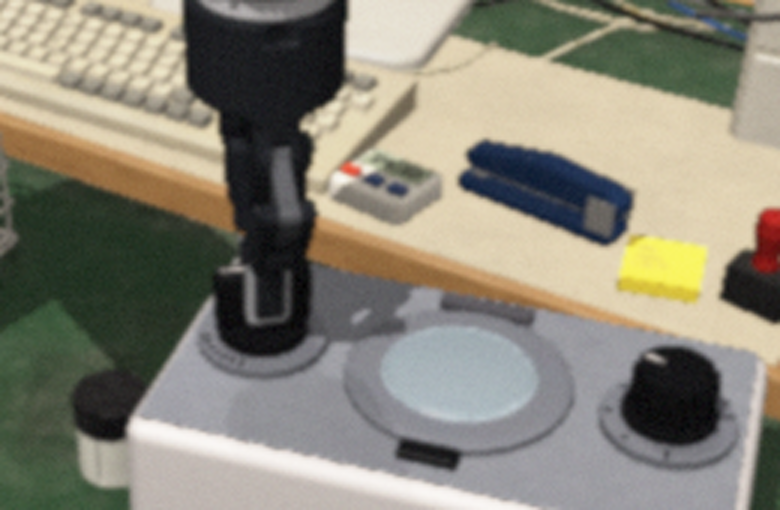

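The tool turned 59.4° and the bar's white end followed, now visible at (232,268) on the +y side. I'll press 2° further, hold for a second, then open.

Request:
move_arm:
  deltas:
    - [[0,0,-0.02],[0,0,0],1]
    - [[0,0,-0.02],[0,0,0],1]
    - [[0,0,-0.02],[0,0,0],1]
    - [[0,0,-0.02],[0,0,0],1]
    - [[0,0,-0.02],[0,0,0],1]
    - [[0,0,-0.02],[0,0,0],1]
    - [[0,0,-0.02],[0,0,0],1]
    - [[0,0,-0.02],[0,0,0],1]
    - [[0,0,-0.02],[0,0,0],1]

```text
time: 5.95
tool_pos: [0.4407, -0.1884, 0.121]
tcp_rot: [2.855, -1.311, 0.0]
wrist_force: [-2.0, 1.8, 5.6]
width: 0.155
```

Request:
move_arm:
  deltas:
    - [[0,0,0],[0,0,0],-1]
    - [[0,0,0],[0,0,0],-1]
    - [[0,0,0],[0,0,0],-1]
    - [[0,0,0],[0,0,0],-1]
    - [[0,0,0],[0,0,0],-1]
    - [[0,0,0],[0,0,0],-1]
    - [[0,0,0],[0,0,0],-1]
    - [[0,0,0],[0,0,0],-1]

```text
time: 6.95
tool_pos: [0.4405, -0.1885, 0.1203]
tcp_rot: [-2.854, 1.313, -0.0]
wrist_force: [-0.0, -0.8, -0.3]
width: 0.999
```

Request:
move_arm:
  deltas:
    - [[0,0,0],[0,0,0.2],-1]
    - [[0,0,0],[0,0,0.5],-1]
    - [[0,0,0],[0,0,0.8],-1]
    - [[0,0,0],[0,0,1],-1]
    - [[0,0,0],[0,0,1],-1]

```text
time: 7.58
tool_pos: [0.4418, -0.1891, 0.2223]
tcp_rot: [2.854, -1.313, 0.007]
wrist_force: [-0.3, 0.1, 0.3]
width: 0.998
```

Run:
```python
from h import *
from workcell import status, read_camera
s=status.read_state()
print(s["time"],np.round(s["tool_pos"],4),s["width"],np.round(s["wrist_force"],1))
im,d=read_camera("scene");a=cv2.resize(im[120:290,220:480],(780,510),interpolation=cv2.INTER_CUBIC);cv2.imwrite("pics/s3.png",a[:,:,::-1])
Q=cloud("scene",d)
m=(abs(Q[...,0]-.44)<.035)&(abs(Q[...,1]+.19)<.035)&(Q[...,2]>.132)&(Q[...,2]<.152)
q=Q[m];print("spin",m.sum(),cv2.minAreaRect((q[:,:2]*1000).astype(np.float32)))
```

```text
7.575 [ 0.4418 -0.1891  0.2223] 0.9980198137094684 [-0.3  0.1  0.3]
spin 281 ((438.79779052734375, -189.14434814453125), (50.7088737487793, 13.840676307678223), 11.819292068481445)
```

View pics/s3.png

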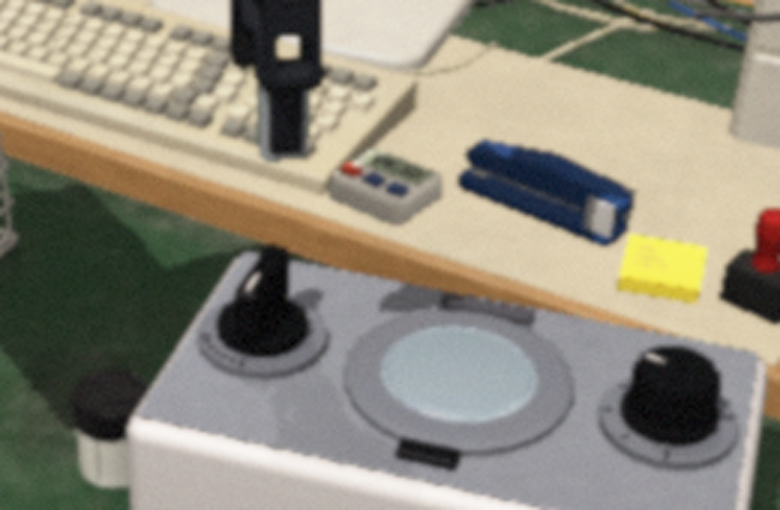

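The bar is back at its rest yaw (11.8° now, 11.2° before in the same camera), the arm is clear, and the speed knob looks unchanged. Handing in.

```bash
python3 -c "
from workcell import order; print(order.finish_job())"
```

```text
the job is handed in; nothing more can be done
None
```

I gripped the bar knob, turned it clockwise to its 60° stop, held it there for just over a second and let go. The job was handed in about 7.6 s into the 32 s limit; no verdict is reported back.

- **Turn and hold:** the tool measured a 59.4° turn, and I then pressed about 2° further for the hold. The opening stayed at about 13 mm on the 14 mm bar, so there was no sign of slip. The white end was seen turned to the tick-mark side, but the knob's own angle while held was judged from the tool, not measured directly.
- **Return to rest:** after release the bar's yaw was 11.8°, against 11.2° before in the same camera, so it is back at rest.
- **Speed knob:** it was never approached and its mark looks the same in the pictures. I checked this by eye and did not measure the mark.
- **Clearance:** the open gripper was about 75 mm above the knob's top with wrist force near 0 N, touching nothing.

No check failed or disagreed.

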